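# Index and lock the carving turntable

## Task

Turn the carving turntable to its index mark and lock it. First take the index pin from its wooden stand and stand it in the hole of the blue bush, let go, so that it rides on the rim of the table; then push an orange peg round gently until the red-edged slot comes under the bush and the pin drops fully home, and lean on the peg with 12 to 15 N for half a second to prove that the lock holds, never pushing the table with more than 20 N. The turned box must stay standing at the middle of the table, and the things round about stay where they are.

Things in the scene. Friction and masses are not known exactly. Their poses are not given: they have to be found in the camera images.
- index_base: Fixed blue foot of the turntable. Origin: on the turntable's axis at the bench top; z up; its x axis points from that axis to the bush. The bush is a blue block 36 x 36 mm, 22 mm thick (z 40 to 62 mm), held over the table's rim by a column outside it (145 to 175 mm from the axis, 36 mm wide, 62 mm high).
- bush_mouth (a point): Centre of the bush's upright through hole, at the top of the block (62 mm above the bench, 105 mm from the turntable's axis). Hole 12 mm wide, straight. The table's top is 28 mm below this point.
- index_table: Grey metal turntable, 260 mm across, top 34 mm above the bench, on an upright axis (drag about 1.5 N at a peg; stays where left; turns 115 degrees either way from the index position). Origin: on the axis at the bench top; x axis points to the slot, which is under the bush when this agrees with index_base's x. At the start it is 30 to 70 degrees counter-clockwise (from above): turn it clockwise.
- slot (a point): Middle of the radial slot at the table's top, 105 mm from the axis. 13.5 mm wide, open at the rim, right through the 14 mm plate, lips bevelled 2 mm and edged with red paint. Under the bush the pin falls 12 mm into it, but may skip it if the table is spun past quickly. With the pin home the table has up to 3 mm of play either way at the rim, then comes up solid.
- peg0 (a point): Top centre of an upright orange push peg on the table: 14 mm thick, 45 mm high (from 34 to 79 mm above the bench), 100 mm from the axis, 110 degrees counter-clockwise from the slot.
- peg1 (a point): The same, the peg opposite to the slot (180 degrees).
- peg2 (a point): The same, 250 degrees counter-clockwise from the slot.
- turned_box: Small turned wooden box without its lid, 57 mm across, 40 mm high, standing loose at the middle of the table on a thin black rubber mat. Origin: centre of its underside.
- pin_head (a point): Centre (half-way up) of the part of the index pin to grasp: black round grip, 16 mm thick, from 22 mm below this point (there is the collar, 22 mm across, 4 mm thick, its underside 26 mm below this point) to 18 mm above. Pin 84 mm long in all, 80 g, loose, upright in the stand at the start with its collar on the stand. z is along the pin, up.
- pin_tip (a point): Lower end of the index pin, 66 mm below pin_head. The steel shank under the collar is 10 mm thick and 40 mm long, its last 3 mm tapered. Standing in the bush on the table the tip is 34 mm above the bench; fully home, with the collar on the bush, 22 mm.
- pin_stand: Fixed wooden block 55 x 55 x 50 mm with an upright 12 mm hole in the middle in which the pin stands. Origin: centre of its underside.
- goblet: Bystander: turned wooden goblet, 56 mm across, 118 mm high. Origin: centre of its foot.
- abrasive_roll: Bystander: brown roll of abrasive, 69 mm across, 51 mm high. Origin: centre of its underside.
- glue_bottle: Bystander: white bottle with a red cap, 62 mm across, 163 mm high. Origin: centre of its underside.
- turned_box_lid: Bystander: pale wooden lid with a finial, 56 mm across, 31 mm high. Origin: centre of its underside.

How it is judged:
By the outcome, as a careful person would: the job done as asked, in the order asked, and still so for the second after the job is handed in, with the robot touching nothing.
It also fails if it takes over 72 s, if anything falls off the work surface, if the arm or the gripper's body presses on something with over 40 N, if the wrist force passes 120 N, or if a joint passes its speed limit or range.

## Robot

A 7-joint arm with a two-finger parallel gripper is mounted at the origin on a cart in front of the work surface, level with it; the furniture and walls round the work are solid. World frame = base frame: x ahead of the robot, y to its left, z up, the work surface at z = 0. Lengths are in m, angles in degrees, forces in N, time in s.
With the tool pointing down it reaches from about 0.4 to 0.9 m from the base axis. Payload 5.6 kg.
Tool frame: the origin (TCP) lies midway between the tips of the shut fingers; the grasp point (between the pads) lies 19 mm behind it (r.pinch_z is the z of the grasp point in the tool frame, in m); z points along the fingers, y is the line along which they close (so a half turn about z gives the same grasp; the last joint's range is limited). The gripper opens to 92 mm and grips with 3 to 60 N. Pads are 20 mm wide; open, the fingers measure 128 mm over their backs; the gripper's body (75 mm by 189 mm) begins 69 mm behind the grasp point.
Start: joints at [64.916, 26.786, -0.665, 91.828, 0.344, 61.387, -3.226], TCP at [0.25, -0.6, 0.215] pointing down, gripper open.
Joint ranges: [-144.91, 144.91], [-17.63, 115.5], [-89.93, 88.59], [15.96, 139.68], [-74.01, 254.01], [8.47, 105.57], [-167.45, 167.45]. Speed limits (degrees/s): [147.25, 147.25, 180, 180, 180, 180, 180].

## Interface

Orientations are given as a 3x3 rotation matrix whose columns are the frame's x, y, z axes.
In Python, from plant import r, imaging, job gives the robot as it stands. The module is installed in compiled form; this text tells all that it offers.
- The arm moves only by the tool apply_moves, never from a script. Its arguments are lists of equal length, an entry for each row: "travel": the shift along the tool's x, y, z in m, a list of three; "rotation": the turn, a rotation vector about the tool's x, y, z in units of 6 degrees (1.0 is 6 degrees), a list of three. In form: {"travel": [[x, y, z], ...], "rotation": [[ax, ay, az], ...]}. A call has 1 to 20 rows; each row shifts and turns the commanded pose from where the row before left it, along the tool's axes as they then stand; what a row does not reach is not made up. A row lasts 1/12 s, in which the tool goes at most 41.7 mm and 7.16 degrees, less where a joint would pass 70% of its speed; a pose out of reach is approached as far as the arm can. A call is refused whole if a number of a shift passes 0.0417 or a number of a turn 1, either way. A call with a gripper value outside its range is refused whole. "gripper" is the opening, from 0 (shut) to 1 (fully open), set as the call begins (left out, the last holds). The fingers move at their own pace and stop on an object; "grip_force" is the grip in N (left out, the last holds). Time passes only in rows, so rows that do not move let the fingers close. It gives the time, the measured TCP pose, the force, the opening and the grip force at its end, in the units of the state.
- r.get_state(): the state, without advancing time (a new reading comes with each control period).
- imaging.read_camera(name): name is "side" or "top" or "wrist"; returns a dict with "image" (384x512x3 uint8, red, green, blue), "fov_y" (degrees; the focal length in pixels is half the picture's height over the tangent of half this angle, whatever the lens; pixels are square), "cx", "cy" (the principal point, pixels), "pose" (4x4, takes a point from camera to world coordinates). Camera axes: x right, y down, z forward; pixel columns grow to the right and rows downward; lengths in m; the calibration is good to about 2 mm. A picture is of the moment at which its call begins. There is no depth.
- job.close_job(): hands the job in; it is judged then, once.
Trained networks look in a picture, given as the dict that the camera call returned (one of the last four; its "shot" number tells which), for a name from the list of things; names that differ only in an ending like _2 or _b are one class to them, and where a whole thing is asked for, a point or a joint stands for the part that bears it (a point fixed in the world has none). Each returns a list of dicts, best first, with "confidence" (0 to 1); they miss things now and then, are a little off and sometimes report something else, mostly with a low value. They report only what shows in the picture. A call takes as long as a camera call.
- imaging.trace(thing, picture): "region" (384x512 bool, what is visible of it).
- imaging.spot_point(thing, picture): "at" ([x, y, z] in m, in world coordinates, good to about 4 mm: a listed point, or the origin of a listed thing).
The state is a dict: "time": time; "q": joint angles; "dq": joint speeds; "tau": joint torques, N m; "tool_pos": TCP position; "tcp_rot": TCP orientation; "contact_force": force on the tool from outside, world axes, zero at the start; "torque": the same for the moment, N m; "opening": opening from 0.0 (shut) to 1.0 (fully open); "grip_force": force on a finger pad.
Only numpy, scipy, OpenCV 4.12 (cv2) and the standard library are available. Lean on these libraries where they do the work, as an engineer would, in place of code of your own. Each camera call takes 0.05 s, during which the arm holds its last target. There are 200 camera calls.

## Working session

There is one attempt and no reset: what is moved stays moved. The work goes in short steps, Python scripts to look and compute and a tool call to move; the robot and the scene stay as the last step left them, time stands still between calls to the robot, and variables do not carry over. Pictures are saved under pics/ and viewed, at most 11 in all, crops included, and the job is handed in when it is done.

Besides the shell and the picture viewer there is one more tool, called after "Emit:" as name(argument=value, ...) on one line, values as JSON. apply_moves: Moves the arm, as the interface text tells. Its arguments: {"type":"object","properties":{"travel":{"type":"array","items":{"type":"array","items":{"type":"number"}}},"rotation":{"type":"array","items":{"type":"array","items":{"type":"number"}}},"gripper":{"type":"number"},"grip_force":{"type":"number"}},"required":["travel","rotation"]}

```bash
mkdir -p pics
cat > h.py <<'E'
from plant import r, imaging, job
import numpy as np, cv2
def pic(n,f=None):
    p=imaging.read_camera(n)
    if f: cv2.imwrite('pics/'+f,p['image'][:,:,::-1])
    return p
def spots(p,names):
    for n in names:
        for d in imaging.spot_point(n,p)[:2]:
            print(n,np.round(d['at'],4),round(d['confidence'],2))
E
python3 - <<'E'
from h import *
N="index_base bush_mouth slot peg0 peg1 peg2 turned_box pin_head pin_tip pin_stand goblet abrasive_roll glue_bottle turned_box_lid".split()
for c in ("top","side"):
    p=pic(c,c+"0.png");print(c,np.round(p['pose'],3).tolist(),p['fov_y']);spots(p,N)
s=r.get_state();print(s,r.pinch_z)
E
```

```text
top [[0.314, -0.915, 0.254, 0.256], [-0.949, -0.303, 0.084, -0.08], [0.0, -0.268, -0.963, 1.086], [0.0, 0.0, 0.0, 1.0]] 55.355741722630235
index_base [5.459e-01 1.550e-02 3.000e-04] 0.85
bush_mouth [0.5366 0.1217 0.0594] 0.75
bush_mouth [0.6109 0.3572 0.0035] 0.42
slot [0.4467 0.0516 0.0365] 0.83
slot [ 0.4071  0.2972 -0.    ] 0.26
peg0 [ 0.5436 -0.085   0.0808] 0.97
peg0 [0.6124 0.0877 0.0835] 0.95
peg1 [ 0.5436 -0.085   0.0808] 0.97
peg1 [0.6124 0.0877 0.0835] 0.95
peg2 [ 0.5436 -0.085   0.0808] 0.97
peg2 [0.6124 0.0877 0.0835] 0.95
turned_box [0.5465 0.0148 0.0325] 0.59
pin_head [ 0.4452 -0.2951  0.0759] 0.63
pin_tip [0.5473 0.0125 0.0017] 0.72
pin_tip [0.4084 0.2974 0.001 ] 0.41
pin_stand [ 4.441e-01 -2.979e-01  3.000e-04] 0.73
pin_stand [ 0.543  -0.0816  0.0821] 0.53
abrasive_roll [ 0.665  -0.2481  0.0014] 0.7
glue_bottle [6.144e-01 3.555e-01 4.000e-04] 0.72
turned_box_lid [4.062e-01 2.977e-01 4.000e-04] 0.66
side [[-0.831, -0.306, 0.464, 0.008], [-0.556, 0.467, -0.688, 0.793], [-0.006, -0.83, -0.558, 0.684], [0.0, 0.0, 0.0, 1.0]] 49.09803100856905
index_base [0.5503 0.0176 0.00
[... 812 characters left out ...]
2257186 ]), 'dq': array([ 0.01995728,  0.0908546 , -0.05791772, -0.00245249, -0.06738704,
       -0.00299485,  0.02650587]), 'tau': array([-3.42119301e-04, -5.20409203e+01, -1.25368091e-02, -2.44048995e+01,
       -5.66463300e-02,  1.13030008e-02,  1.29128085e-05]), 'tool_pos': array([ 0.24998779, -0.60000177,  0.21458362]), 'tcp_rot': array([[ 9.23087735e-01,  3.84589435e-01, -2.87245380e-05],
       [ 3.84589434e-01, -9.23087735e-01, -1.79478007e-05],
       [-3.34178032e-05,  5.52024093e-06, -9.99999999e-01]]), 'contact_force': array([ 0.01155818,  0.31994386, -0.25270972]), 'torque': array([ 0.0241368 , -0.00842953, -0.04679695]), 'grip_force': 0.0, 'opening': 0.9999864924827461} -0.0187
```

View pics/top0.png

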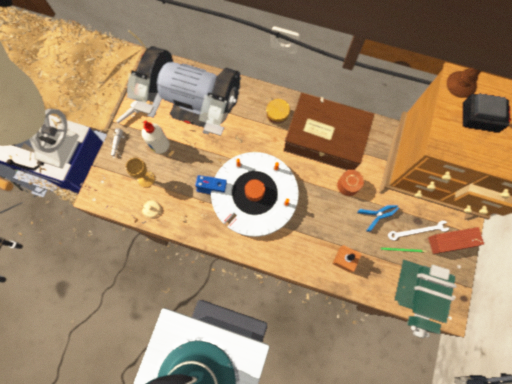

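View pics/side0.png

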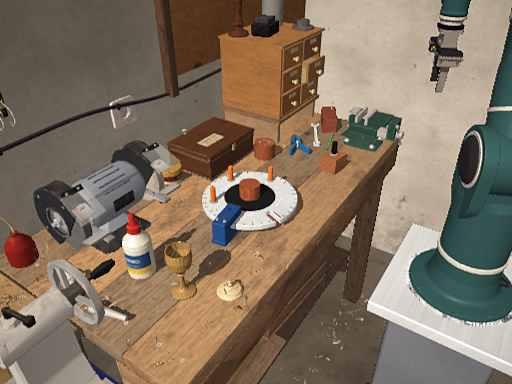

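Emit:
apply_moves(travel=[[0,0,0],[0,0,0],[0,0,0],[0,0,0],[0.015,-0.0234,0.0025],[0.015,-0.0234,0.0025],[0.015,-0.0234,0.0025],[0.015,-0.0234,0.0025],[0.015,-0.0234,0.0025],[0.015,-0.0234,0.0025],[0.015,-0.0234,0.0025],[0.015,-0.0234,0.0025],[0.015,-0.0234,0.0025],[0.015,-0.0234,0.0025],[0.015,-0.0234,0.0025],[0.015,-0.0234,0.0025],[0.014,-0.0234,0.0025],[0,0,0],[0,0,0]], rotation=[[0,0,0.94],[0,0,0.94],[0,0,0.94],[0,0,0.95],[0,0,0],[0,0,0],[0,0,0],[0,0,0],[0,0,0],[0,0,0],[0,0,0],[0,0,0],[0,0,0],[0,0,0],[0,0,0],[0,0,0],[0,0,0],[0,0,0],[0,0,0]], gripper=1)

```text
time: 3.08
tool_pos: [0.4448, -0.2944, 0.1821]
tcp_rot: [[1.0, 0.004, 0.0], [0.004, -1.0, 0.0], [0.0, -0.0, -1.0]]
contact_force: [-0.5, 0.4, 0.4]
opening: 0.998
grip_force: 0.0
```

Run:
```python
from h import *
p=pic("wrist","w1.png");print(np.round(p['pose'],3).tolist(),p['fov_y']);spots(p,["pin_head","pin_stand","pin_tip"])
s=r.get_state();print(s['tool_pos'],s['tcp_rot'].round(4).tolist(),s['contact_force'])
```

```text
[[0.002, -0.956, -0.293, 0.528], [-1.0, -0.003, -0.0, -0.296], [-0.001, 0.293, -0.956, 0.352], [0.0, 0.0, 0.0, 1.0]] 68.69139523871382
pin_head [ 0.4456 -0.296   0.0734] 0.93
pin_stand [ 4.433e-01 -2.957e-01  3.000e-04] 0.74
[ 0.44321266 -0.29729508  0.18219514] [[1.0, -0.0025, -0.0001], [-0.0025, -1.0, -0.0007], [-0.0001, 0.0007, -1.0]] [ 0.22901957 -0.48366331 -0.25385345]
```

View pics/w1.png

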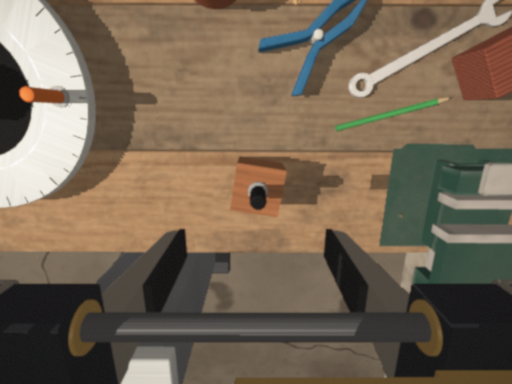

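Emit:
apply_moves(travel=[[0,0,0.02],[0,0,0.02],[0,0,0.02],[0,0,0.02],[0,0,0.02],[0,0,0.012],[0,0,0.009],[0,0,0],[0,0,0]], rotation=[[0,0,0],[0,0,0],[0,0,0],[0,0,0],[0,0,0],[0,0,0],[0,0,0],[0,0,0],[0,0,0]])

```text
time: 4.03
tool_pos: [0.4439, -0.2963, 0.0612]
tcp_rot: [[1.0, -0.001, -0.0], [-0.001, -1.0, -0.0], [-0.0, 0.0, -1.0]]
contact_force: [0.3, -0.1, 0.5]
opening: 1.004
grip_force: 0.0
```

Emit:
apply_moves(travel=[[0,0,0],[0,0,0],[0,0,0],[0,0,0],[0,0,0],[0,0,0],[0,0,0],[0,0,0],[0,0,0],[0,0,0],[0,0,0],[0,0,0]], rotation=[[0,0,0],[0,0,0],[0,0,0],[0,0,0],[0,0,0],[0,0,0],[0,0,0],[0,0,0],[0,0,0],[0,0,0],[0,0,0],[0,0,0]], gripper=0, grip_force=25)

```text
time: 5.03
tool_pos: [0.444, -0.296, 0.0611]
tcp_rot: [[1.0, -0.0, 0.0], [-0.0, -1.0, -0.0], [0.0, 0.0, -1.0]]
contact_force: [-1.0, -1.2, -0.2]
opening: 0.164
grip_force: 25.0
```

Emit:
apply_moves(travel=[[0,0,-0.01],[0,0,-0.02],[0,0,-0.025],[0,0,-0.025],[0.002,-0.02,-0.02],[0.0025,-0.03,0],[0.0025,-0.03,0],[0.0025,-0.03,0],[0.0025,-0.03,0],[0.0025,-0.03,0],[0.0025,-0.03,0],[0.0025,-0.03,0],[0.0025,-0.03,0],[0.0025,-0.03,0],[0.0025,-0.03,0],[0.0025,-0.03,0],[0.0025,-0.03,0],[0.0025,-0.03,0],[0,-0.006,0],[0,0,0]], rotation=[[0,0,0],[0,0,0],[0,0,0],[0,0,0],[0,0,0],[0,0,0],[0,0,0],[0,0,0],[0,0,0],[0,0,0],[0,0,0],[0,0,0],[0,0,0],[0,0,0],[0,0,0],[0,0,0],[0,0,0],[0,0,0],[0,0,0],[0,0,0]])

```text
time: 6.7
tool_pos: [0.4781, 0.1227, 0.1616]
tcp_rot: [[1.0, 0.005, 0.0], [0.005, -1.0, 0.001], [0.0, -0.001, -1.0]]
contact_force: [-0.5, -0.5, -0.8]
opening: 0.165
grip_force: 25.0
```

Run:
```python
from h import *
p=pic("wrist","w2.png");print(np.round(p['pose'],4).tolist());spots(p,["bush_mouth","slot","index_base","peg1","peg2","pin_tip","pin_head"])
s=r.get_state();print(s['tool_pos'],s['opening'],s['tcp_rot'].round(4).tolist(),s['contact_force'])
for c in ("top","side"):
    p=pic(c); spots(p,["bush_mouth","pin_tip","pin_head"])
```

```text
[[0.0036, -0.9561, -0.2929, 0.561], [-1.0, -0.0038, -0.0, 0.1213], [-0.0011, 0.2929, -0.9561, 0.3319], [0.0, 0.0, 0.0, 1.0]]
bush_mouth [0.5364 0.1197 0.066 ] 0.77
slot [0.4555 0.0562 0.0311] 0.6
slot [ 0.5431 -0.0874  0.0768] 0.31
index_base [5.484e-01 1.350e-02 5.000e-04] 0.89
index_base [ 0.638  -0.0195  0.0788] 0.49
peg1 [ 0.6369 -0.0222  0.0778] 0.97
peg1 [ 0.5433 -0.0858  0.0782] 0.94
peg2 [ 0.6369 -0.0222  0.0778] 0.97
peg2 [ 0.5433 -0.0858  0.0782] 0.94
pin_tip [0.4774 0.1233 0.1088] 0.62
pin_head [0.4773 0.1214 0.1726] 0.7
[0.47859241 0.11906041 0.16112042] 0.16559039078346696 [[1.0, -0.002, -0.0], [-0.002, -1.0, -0.0004], [-0.0, 0.0004, -1.0]] [ 0.52520997 -0.65101078 -0.11512738]
bush_mouth [0.5303 0.1177 0.0583] 0.91
pin_head [0.4465 0.05   0.0338] 0.25
bush_mouth [0.5272 0.1205 0.0663] 0.93
pin_tip [0.4785 0.1196 0.1087] 0.43
pin_head [0.5466 0.015  0.003 ] 0.66
pin_head [0.4809 0.1218 0.1747] 0.5
```

View pics/w2.png

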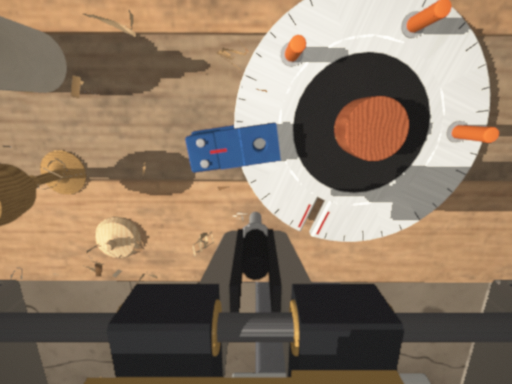

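```bash
cat >> h.py <<'E'
def ray(p,u,v,z):
    f=192/np.tan(np.radians(p['fov_y']/2)); d=p['pose'][:3,:3]@np.array([(u-p['cx'])/f,(v-p['cy'])/f,1]); o=p['pose'][:3,3]
    return o+d*(z-o[2])/d[2]
def proj(p,X):
    f=192/np.tan(np.radians(p['fov_y']/2)); c=p['pose'][:3,:3].T@(np.array(X)-p['pose'][:3,3]); return p['cx']+f*c[0]/c[2],p['cy']+f*c[1]/c[2]
E
python3 - <<'E'
from h import *
p=pic("wrist");im=p['image'];hsv=cv2.cvtColor(im,cv2.COLOR_RGB2HSV)
blue=((hsv[...,0]>100)&(hsv[...,0]<130)&(hsv[...,1]>120)).astype(np.uint8)
roi=1-blue[125:165,235:280]
n,l,st,ce=cv2.connectedComponentsWithStats(roi)
for i in range(1,n): print(st[i],ce[i]+[235,125])
print(im[144,250:270].tolist())
s=r.get_state();t=s['tool_pos'];print(t,p['cx'],p['cy'])
print("exp tip px",proj(p,[t[0],t[1],t[2]-0.051]),"hole",ray(p,259.3,144,.062), proj(p,[.5335,.12,.062]))
c=im[205:245,235:275];cv2.imwrite('pics/c.png',cv2.resize(np.hstack([im[120:170,225:295],im[200:250,220:290]])[:,:,::-1],None,fx=5,fy=5,interpolation=0))
E
```

```text
[ 0  0 27  5 69] [244.46376812 126.05797101]
[ 13   0  32  40 273] [273.69230769 147.30769231]
[ 15  13  14  12 130] [256.16923077 143.53846154]
[[71, 82, 99], [112, 114, 115], [139, 138, 132], [147, 144, 137], [149, 146, 138], [149, 146, 138], [149, 145, 138], [150, 147, 140], [151, 148, 140], [151, 148, 140], [150, 147, 139], [139, 140, 139], [109, 122, 142], [79, 109, 153], [61, 101, 152], [57, 96, 145], [56, 93, 142], [55, 92, 142], [54, 92, 140], [55, 91, 141]]
[0.47851329 0.12017098 0.1610482 ] 255.0123677202379 198.0233664269097
exp tip px (np.float64(253.17797968880362), np.float64(215.2150374109889)) hole [0.53238538 0.11452662 0.062     ] (np.float64(253.51690497474257), np.float64(142.81302187746945))
```

View pics/c.png

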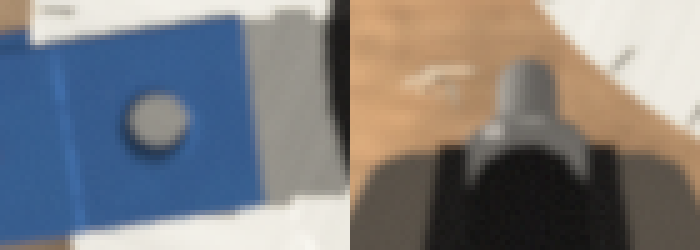

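Run:
```python
from h import *
for k in range(3):
    p=pic("wrist");im=p['image'];hsv=cv2.cvtColor(im,cv2.COLOR_RGB2HSV)
    blue=((hsv[...,0]>100)&(hsv[...,0]<130)&(hsv[...,1]>120)).astype(np.uint8)
    n,l,st,ce=cv2.connectedComponentsWithStats(1-blue[125:165,235:275])
    i=[j for j in range(1,n) if 80<st[j][4]<260 and st[j][0]>3]; h=ce[i[0]]+[235,125] if i else None
    s=r.get_state();t=s['tool_pos']
    print(h,t); print(ray(p,h[0],h[1],.062)[:2],ray(p,254.9,215.5,.110)[:2],(ray(p,h[0],h[1],.062)-ray(p,254.9,215.5,.110))[:2])
for c in("top","side"):
    p=pic(c);im=p['image'];u,v=np.int32(proj(p,[.532,.118,.062]));a=im[v-25:v+25,u-35:u+35]
    cv2.imwrite(f'pics/{c}c.png',a[:,:,::-1]);print(c,u,v)
a=[cv2.imread(f'pics/{c}c.png') for c in("top","side")];cv2.imwrite('pics/c2.png',cv2.resize(np.hstack(a),None,fx=5,fy=5,interpolation=0))
```

```text
[256.16923077 143.53846154] [0.47848825 0.12018683 0.1610426 ]
[0.53281704 0.11752059] [0.47823607 0.11875199] [ 0.05458097 -0.00123139]
[256.16923077 143.53846154] [0.47851198 0.12019681 0.16103961]
[0.53281578 0.11753695] [0.47823478 0.11876688] [ 0.054581   -0.00122993]
[256.16923077 143.53846154] [0.47848014 0.12018974 0.1610304 ]
[0.53281619 0.11754397] [0.47823474 0.11877337] [ 0.05458145 -0.00122939]
top 219 183
side 230 207
```

View pics/c2.png

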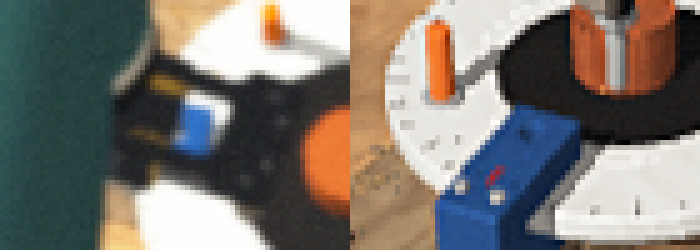

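Emit:
apply_moves(travel=[[0.015,0.0003,0.005],[0.015,0.0003,0.01],[0.014,0.0003,0.01],[0.0105,0.0003,0.01],[0,0,0.003],[0,0,0],[0,0,0],[0,0,0]], rotation=[[0,0,0],[0,0,0],[0,0,0],[0,0,0],[0,0,0],[0,0,0],[0,0,0],[0,0,0]])

```text
time: 8.47
tool_pos: [0.5326, 0.1192, 0.1236]
tcp_rot: [[1.0, 0.0, 0.0], [0.0, -1.0, 0.0], [0.0, -0.0, -1.0]]
contact_force: [0.0, -0.5, -1.0]
opening: 0.167
grip_force: 25.0
```

Run:
```python
from h import *
a=[]
for c in("wrist","side"):
    p=pic(c);im=p['image'];t=r.get_state()['tool_pos'];tip=proj(p,[t[0],t[1],t[2]-.051]);u,v=np.int32(tip)
    print(c,t,tip,proj(p,[.533,.1187,.062]),(u-35,v-25)); a.append(im[v-25:v+25,u-35:u+35])
cv2.imwrite('pics/c3.png',cv2.resize(np.hstack(a)[:,:,::-1],None,fx=5,fy=5,interpolation=0))
```

```text
wrist [0.53271635 0.1191696  0.12372198] (np.float64(253.23603953820867), np.float64(215.12611231688055)) (np.float64(253.8507291773712), np.float64(210.52294112737178)) (np.int32(218), np.int32(190))
side [0.53286018 0.11917526 0.12379094] (np.float64(230.04064100245256), np.float64(203.87450213016237)) (np.float64(230.26857695344523), np.float64(207.25928330638774)) (np.int32(195), np.int32(178))
```

View pics/c3.png

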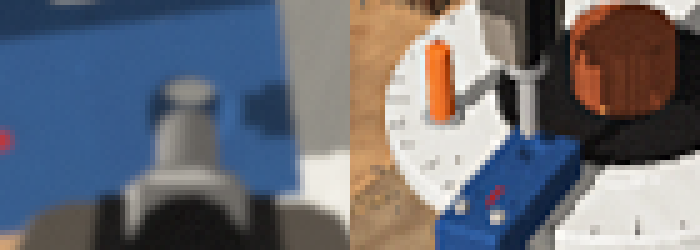

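Emit:
apply_moves(travel=[[0,0,0.005],[0,0,0.005],[0,0,0.005],[0,0,0.005],[0,0,0.005],[0,0,0]], rotation=[[0,0,0],[0,0,0],[0,0,0],[0,0,0],[0,0,0],[0,0,0]])

```text
time: 9.07
tool_pos: [0.5322, 0.1187, 0.0967]
tcp_rot: [[1.0, 0.0, -0.002], [0.0, -1.0, -0.001], [-0.002, 0.001, -1.0]]
contact_force: [0.4, 0.5, -0.6]
opening: 0.168
grip_force: 25.0
```

Emit:
apply_moves(travel=[[0,0,0.003],[0,0,0.003],[0,0,0.002],[0,0,0.002],[0,0,0],[0,0,0]], rotation=[[0,0,0],[0,0,0],[0,0,0],[0,0,0],[0,0,0],[0,0,0]])

```text
time: 9.57
tool_pos: [0.5327, 0.1189, 0.0878]
tcp_rot: [[1.0, -0.0, -0.001], [-0.0, -1.0, -0.0], [-0.001, 0.0, -1.0]]
contact_force: [-1.6, 0.2, -2.4]
opening: 0.168
grip_force: 25.0
```

Release, opening wide.

Emit:
apply_moves(travel=[[0,0,0.001],[0,0,0],[0,0,0],[0,0,0],[0,0,0],[0,0,0]], rotation=[[0,0,0],[0,0,0],[0,0,0],[0,0,0],[0,0,0],[0,0,0]], gripper=0.6)

```text
time: 10.07
tool_pos: [0.5332, 0.119, 0.0872]
tcp_rot: [[1.0, -0.0, 0.0], [-0.0, -1.0, 0.0], [0.0, -0.0, -1.0]]
contact_force: [0.3, 0.2, -0.4]
opening: 0.578
grip_force: 0.0
```

Emit:
apply_moves(travel=[[0,0,-0.01],[0,0,-0.02],[0,0,-0.025],[0,0,-0.025],[0,0,-0.02],[0,0,0]], rotation=[[0,0,0],[0,0,0],[0,0,0],[0,0,0],[0,0,0],[0,0,0]])

```text
time: 10.57
tool_pos: [0.5357, 0.1199, 0.1922]
tcp_rot: [[1.0, -0.0, 0.008], [-0.0, -1.0, 0.002], [0.008, -0.002, -1.0]]
contact_force: [0.7, 0.3, -0.0]
opening: 0.6
grip_force: 0.0
```

Run:
```python
from h import *
for c in("wrist","side"):
    p=pic(c,c+"5.png");print(c);spots(p,["pin_head","pin_tip","slot","peg1","turned_box"])
    print(proj(p,[.533,.119,.118]))
print(r.get_state()['tool_pos'])
```

```text
wrist
pin_head [0.5299 0.1195 0.097 ] 0.78
pin_head [0.4549 0.054  0.0327] 0.65
pin_tip [0.5323 0.1183 0.0347] 0.7
slot [0.4557 0.0529 0.0305] 0.71
peg1 [ 0.6358 -0.0183  0.0799] 0.94
peg1 [0.6167 0.087  0.0764] 0.89
(np.float64(254.44387895337414), np.float64(209.82085540589478))
side
pin_head [0.5296 0.1216 0.1004] 0.44
pin_tip [0.5326 0.1185 0.033 ] 0.6
slot [0.4505 0.0577 0.0303] 0.83
peg1 [ 0.6381 -0.0231  0.0786] 0.66
peg1 [ 0.5457 -0.0814  0.0798] 0.63
turned_box [0.5478 0.0175 0.0345] 0.8
turned_box [0.5525 0.0136 0.0013] 0.16
(np.float64(229.3451184341485), np.float64(188.7280100636025))
[0.53282598 0.11897073 0.18664327]
```

View pics/side5.png

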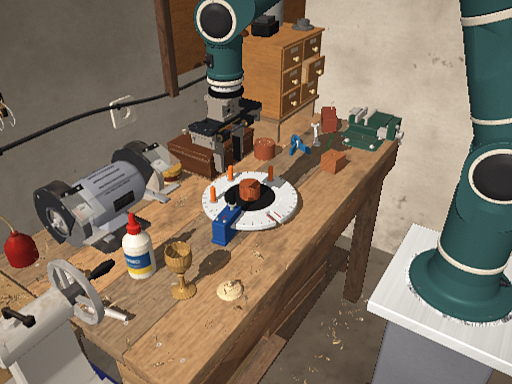

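Run:
```python
from h import *
print(r.get_state()['q'])
```

```text
[  -3.07251951   19.83435983  -15.88747755  107.21475239    6.5942701
   53.88005533 -111.9615006 ]
```

Emit:
apply_moves(travel=[[0.0238,0.0222,0],[0.0238,0.0222,0],[0.0238,0.0222,0],[0.0238,0.0222,0],[0.0238,0.0222,0],[0,0,0],[0,0,0],[0,0,0],[0,0,0],[0,0,0],[0,0,0],[0,0,0],[0,0,0],[0,0,0],[0,0,0],[0,0,0],[0,0,0],[0,0,0],[0,0,0]], rotation=[[0,0,0],[0,0,0],[0,0,0],[0,0,0],[0,0,0],[0,0,-0.95],[0,0,-0.95],[0,0,-0.95],[0,0,-0.95],[0,0,-0.95],[0,0,-0.95],[0,0,-0.95],[0,0,-0.95],[0,0,-0.95],[0,0,-0.95],[0,0,-0.95],[0,0,-0.95],[0,0,0],[0,0,0]], gripper=0)

```text
time: 12.75
tool_pos: [0.6519, 0.0078, 0.1868]
tcp_rot: [[0.371, 0.929, -0.0], [0.929, -0.371, 0.0], [0.0, -0.001, -1.0]]
contact_force: [-0.2, -0.0, -0.9]
opening: 0.006
grip_force: 0.0
```

Run:
```python
from h import *
p=pic("wrist","w6.png");spots(p,["pin_head","index_base","slot","peg1","turned_box"])
s=r.get_state();print(s['tool_pos'],s['tcp_rot'].round(3).tolist(),s['opening'],s['q'])
for a in (338.3,):
    t=np.radians(a);print(proj(p,[.5475+.1*np.cos(t),.015+.1*np.sin(t),.079]))
```

```text
pin_head [0.5294 0.118  0.0974] 0.87
index_base [0.5482 0.0132 0.0019] 0.68
slot [0.4538 0.0547 0.0292] 0.71
peg1 [0.6133 0.0862 0.0774] 0.9
peg1 [ 0.6383 -0.0193  0.0781] 0.61
[0.65202068 0.00806166 0.18709822] [[0.369, 0.93, 0.0], [0.93, -0.369, -0.0], [-0.0, 0.0, -1.0]] 0.00571287792397118 [ 15.62720182  31.6570489  -27.26918567  91.54268463  16.01708094
  60.70928098 -37.69755027]
(np.float64(255.13256379456718), np.float64(223.4458436165746))
```

View pics/w6.png

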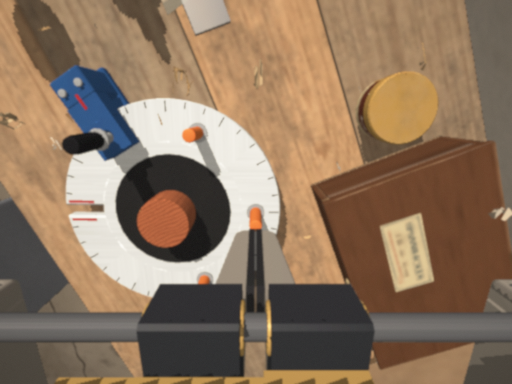

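Run:
```python
from h import *
p=pic("wrist")
for z in (0,.07,.1): print(z,[ray(p,u,v,z)[:2].round(3).tolist() for u,v in((315,185),(382,365),(490,140))])
p=pic("side")
for X in ([.69,-.03],[.7,0]): print([np.round(proj(p,X+[z])) for z in (0,.07,.1)])
p=pic("top")
for z in (0,.07,.1): print(z,[ray(p,u,v,z)[:2].round(3).tolist() for u,v in((286,151),(354,166),(300,95))])
```

```text
0 [[0.722, -0.03], [0.729, -0.358], [0.943, -0.056]]
0.07 [[0.714, -0.008], [0.72, -0.272], [0.892, -0.029]]
0.1 [[0.711, 0.001], [0.716, -0.235], [0.87, -0.017]]
[array([218., 183.]), array([217., 162.]), array([216., 153.])]
[array([209., 186.]), array([208., 166.]), array([207., 157.])]
0 [[0.718, -0.035], [0.737, -0.253], [0.925, -0.021]]
0.07 [[0.688, -0.038], [0.706, -0.242], [0.882, -0.024]]
0.1 [[0.676, -0.039], [0.693, -0.237], [0.863, -0.026]]
```

Emit:
apply_moves(travel=[[0,0,0.02],[0,0,0.02],[0,0,0.02],[0,0,0.02],[0,0,0.02],[0,0,0.02],[0,0,0.012],[0,0,0],[0,0,0]], rotation=[[0,0,0],[0,0,0],[0,0,0],[0,0,0],[0,0,0],[0,0,0],[0,0,0],[0,0,0],[0,0,0]])

```text
time: 13.95
tool_pos: [0.6519, 0.0081, 0.0549]
tcp_rot: [[0.368, 0.93, -0.001], [0.93, -0.368, 0.0], [-0.0, -0.001, -1.0]]
contact_force: [0.3, 1.4, 1.2]
opening: 0.001
grip_force: 0.0
```

Emit:
apply_moves(travel=[[-0.003,0,0],[-0.003,0,0],[-0.003,0,0],[-0.0015,0,0],[-0.001,0,0],[-0.001,0,0],[-0.001,0,0],[-0.001,0,0],[0,0,0]], rotation=[[0,0,0],[0,0,0],[0,0,0],[0,0,0],[0,0,0],[0,0,0],[0,0,0],[0,0,0],[0,0,0]])

```text
time: 14.7
tool_pos: [0.6466, -0.0057, 0.055]
tcp_rot: [[0.368, 0.93, -0.0], [0.93, -0.368, -0.0], [-0.0, -0.0, -1.0]]
contact_force: [0.6, -0.2, 0.1]
opening: 0.006
grip_force: 0.0
```

Emit:
apply_moves(travel=[[-0.001,0,0],[-0.001,0,0],[-0.001,0,0],[-0.001,0,0],[-0.001,0,0],[-0.001,0,0]], rotation=[[0,0,0],[0,0,0],[0,0,0],[0,0,0],[0,0,0],[0,0,0]])

```text
time: 15.2
tool_pos: [0.6447, -0.0106, 0.0551]
tcp_rot: [[0.368, 0.93, 0.001], [0.93, -0.368, 0.001], [0.001, 0.0, -1.0]]
contact_force: [1.4, 1.4, 0.1]
opening: 0.004
grip_force: 1.1
```

Run:
```python
from h import *
p=pic("side","s7.png");spots(p,["pin_head","slot","peg1","turned_box"])
p=pic("wrist","w7.png");spots(p,["peg1","slot"])
s=r.get_state();print(s['tool_pos'],s['contact_force'],s['torque'])
a=cv2.imread('pics/s7.png')[150:250,180:320];b=cv2.imread('pics/w7.png')[130:280,150:360]
cv2.imwrite('pics/c7.png',np.hstack([cv2.resize(a,(420,300),interpolation=0),cv2.resize(b,(420,300),interpolation=0)])[:,:800])
```

```text
pin_head [0.5291 0.1196 0.1028] 0.49
pin_head [ 0.6688 -0.2513 -0.0027] 0.35
slot [0.4507 0.0591 0.0345] 0.65
peg1 [ 0.637  -0.028   0.0804] 0.9
peg1 [ 0.5405 -0.0827  0.08  ] 0.86
turned_box [0.5465 0.0158 0.031 ] 0.78
turned_box [0.6185 0.0875 0.0794] 0.61
peg1 [0.6163 0.0834 0.0772] 0.76
[ 0.64453042 -0.01103864  0.05506608] [ 1.16606815  2.20196481 -1.66407691] [ 0.40245395 -0.37366582 -0.01135322]
```

View pics/c7.png

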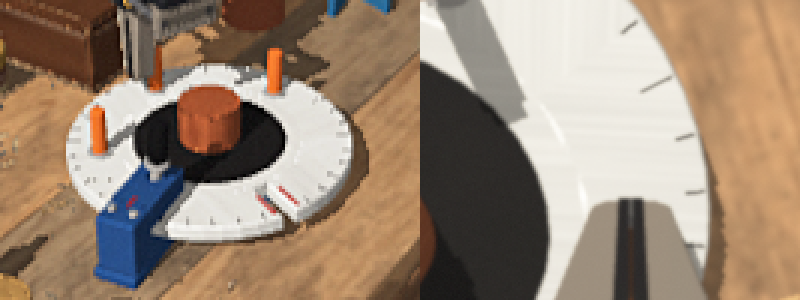

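Emit:
apply_moves(travel=[[-0.00105,0.0001,0],[-0.0016,0.0002,0],[-0.0021,0.00025,0],[-0.0021,0.00025,0],[-0.0021,0.00025,0],[-0.0021,0.00025,0],[-0.0021,0.00025,0],[-0.0021,0.00025,0],[-0.0021,0.00025,0],[-0.0021,0.00025,0],[-0.0021,0.00025,0],[-0.0021,0.00025,0]], rotation=[[0,0,0.1],[0,0,0.15],[0,0,0.2],[0,0,0.2],[0,0,0.2],[0,0,0.2],[0,0,0.2],[0,0,0.2],[0,0,0.2],[0,0,0.2],[0,0,0.2],[0,0,0.2]])

```text
time: 16.6
tool_pos: [0.6357, -0.0334, 0.055]
tcp_rot: [[0.577, 0.817, -0.0], [0.817, -0.577, 0.0], [-0.0, -0.0, -1.0]]
contact_force: [1.1, 2.5, 0.4]
opening: 0.002
grip_force: 1.1
```

```bash
cat > m.py <<'E'
from h import *
p=pic("side");spots(p,["pin_head","slot","turned_box"])
s=r.get_state();R=s['tcp_rot'];f=s['contact_force'];d=s['tool_pos']-[.5475,.015,0]
print(s['time'],s['tool_pos'],'F tool',(R.T@f).round(2),'yaw',np.degrees(np.arctan2(R[1,0],R[0,0])),'radial,tang',d@R[:,1],d@R[:,0])
for x in imaging.spot_point('slot',p)[:1]: print('slot ang',np.degrees(np.arctan2(x['at'][1]-.015,x['at'][0]-.5475)))
E
python3 m.py
```

```text
pin_head [0.5272 0.1187 0.1006] 0.62
slot [0.4635 0.0799 0.0343] 0.79
turned_box [0.5481 0.0143 0.0324] 0.65
turned_box [ 0.5512  0.0183 -0.0014] 0.52
16.8 [ 0.63565996 -0.03397034  0.05505315] F tool [ 0.8  -0.62  0.3 ] yaw 54.88502452193768 radial,tang 0.1002863383829777 0.010594207029740997
slot ang 142.30964228189112
```

Emit:
apply_moves(travel=[[-0.00105,0.0001,0],[-0.0016,0.0002,0],[-0.0021,0.00025,0],[-0.0021,0.00025,0],[-0.0021,0.00025,0],[-0.0021,0.00025,0],[-0.0021,0.00025,0],[-0.0021,0.00025,0],[-0.0021,0.00025,0],[-0.0021,0.00025,0],[-0.0021,0.00025,0],[-0.0021,0.00025,0],[-0.0021,0.00025,0],[-0.0021,0.00025,0],[-0.0021,0.00025,0],[-0.0021,0.00025,0],[-0.0021,0.00025,0],[-0.0021,0.00025,0],[-0.0021,0.00025,0],[-0.0021,0.00025,0]], rotation=[[0,0,0.1],[0,0,0.15],[0,0,0.2],[0,0,0.2],[0,0,0.2],[0,0,0.2],[0,0,0.2],[0,0,0.2],[0,0,0.2],[0,0,0.2],[0,0,0.2],[0,0,0.2],[0,0,0.2],[0,0,0.2],[0,0,0.2],[0,0,0.2],[0,0,0.2],[0,0,0.2],[0,0,0.2],[0,0,0.2]])

```text
time: 18.52
tool_pos: [0.6101, -0.0645, 0.0551]
tcp_rot: [[0.851, 0.525, -0.0], [0.525, -0.851, 0.0], [-0.0, -0.0, -1.0]]
contact_force: [1.0, 2.6, -1.2]
opening: 0.007
grip_force: 1.1
```

```bash
python3 m.py
```

```text
pin_head [0.5259 0.1194 0.0998] 0.61
slot [0.4972 0.1078 0.032 ] 0.56
turned_box [0.5493 0.0139 0.0355] 0.73
turned_box [0.5486 0.0147 0.0047] 0.32
18.7167 [ 0.61001857 -0.06545473  0.05507429] F tool [ 0.7  -0.22 -0.15] yaw 31.778242310259404 radial,tang 0.10135119238191473 0.010717296303111785
slot ang 118.45883804174991
```

Emit:
apply_moves(travel=[[-0.00105,0.0001,0],[-0.0016,0.0002,0],[-0.0021,0.00025,0],[-0.0021,0.00025,0],[-0.0021,0.00025,0],[-0.0021,0.00025,0],[-0.0021,0.00025,0],[-0.0021,0.00025,0],[-0.0021,0.00025,0],[-0.001,0.0001,0]], rotation=[[0,0,0.1],[0,0,0.15],[0,0,0.2],[0,0,0.2],[0,0,0.2],[0,0,0.2],[0,0,0.2],[0,0,0.2],[0,0,0.2],[0,0,0.1]])

```text
time: 19.6
tool_pos: [0.5947, -0.0753, 0.0551]
tcp_rot: [[0.932, 0.361, -0.0], [0.361, -0.932, -0.0], [-0.0, 0.0, -1.0]]
contact_force: [3.3, -1.2, -1.1]
opening: 0.006
grip_force: 1.2
```

Emit:
apply_moves(travel=[[-0.0008,0.0001,0],[-0.0008,0.0001,0],[-0.0008,0.0001,0],[-0.0008,0.0001,0],[-0.0008,0.0001,0],[-0.0008,0.0001,0],[-0.0008,0.0001,0],[-0.0008,0.0001,0]], rotation=[[0,0,0.08],[0,0,0.08],[0,0,0.08],[0,0,0.08],[0,0,0.08],[0,0,0.08],[0,0,0.08],[0,0,0.08]])

```text
time: 20.27
tool_pos: [0.5892, -0.0779, 0.0552]
tcp_rot: [[0.954, 0.299, 0.0], [0.299, -0.954, -0.0], [0.0, 0.0, -1.0]]
contact_force: [3.6, -0.6, 0.7]
opening: 0.006
grip_force: 1.2
```

```bash
python3 m.py
```

```text
pin_head [0.5262 0.122  0.1001] 0.55
slot [0.5202 0.1152 0.0278] 0.74
turned_box [0.5476 0.0153 0.0325] 0.89
20.4667 [ 0.58897557 -0.07759517  0.05504298] F tool [ 1.05  1.28 -0.4 ] yaw 17.464600254154956 radial,tang 0.10075902452406453 0.011747382486807905
slot ang 105.24060241770506
```

Emit:
apply_moves(travel=[[-0.0007,0.0001,0],[-0.0007,0.0001,0],[-0.0007,0.0001,0],[-0.0007,0.0001,0],[-0.0007,0.0001,0],[-0.0007,0.0001,0],[-0.0007,0.0001,0],[-0.0007,0.0001,0]], rotation=[[0,0,0.07],[0,0,0.07],[0,0,0.07],[0,0,0.07],[0,0,0.07],[0,0,0.07],[0,0,0.07],[0,0,0.07]])

```text
time: 21.18
tool_pos: [0.5838, -0.0798, 0.055]
tcp_rot: [[0.97, 0.243, -0.0], [0.243, -0.97, 0.0], [-0.0, -0.0, -1.0]]
contact_force: [0.8, 1.1, 1.0]
opening: 0.01
grip_force: 0.9
```

Emit:
apply_moves(travel=[[-0.0006,0.0001,0],[-0.0006,0.0001,0],[-0.0006,0.0001,0]], rotation=[[0,0,0.06],[0,0,0.06],[0,0,0.06]])

```text
time: 21.43
tool_pos: [0.5821, -0.0805, 0.055]
tcp_rot: [[0.974, 0.225, -0.001], [0.225, -0.974, 0.0], [-0.001, -0.0, -1.0]]
contact_force: [1.2, 0.9, 0.1]
opening: 0.006
grip_force: 0.7
```

```bash
python3 m.py
```

```text
pin_head [0.6124 0.3541 0.0019] 0.72
pin_head [0.5295 0.1233 0.102 ] 0.41
slot [0.5269 0.1197 0.0338] 0.8
turned_box [0.5467 0.0144 0.0346] 0.65
21.6333 [ 0.58200805 -0.08086694  0.05491959] F tool [ 0.6  -0.6  -0.47] yaw 13.015230484350104 radial,tang 0.10117060988157056 0.01198902996995354
slot ang 101.13091665298703
```

Close; keep creeping in 3-row calls.

Emit:
apply_moves(travel=[[-0.0006,0.0001,0],[-0.0006,0.0001,0],[-0.0006,0.0001,0]], rotation=[[0,0,0.06],[0,0,0.06],[0,0,0.06]])

```text
time: 21.93
tool_pos: [0.5806, -0.0815, 0.055]
tcp_rot: [[0.979, 0.206, -0.0], [0.206, -0.979, 0.0], [-0.0, -0.0, -1.0]]
contact_force: [0.4, 0.7, -0.9]
opening: 0.006
grip_force: 0.7
```

Emit:
apply_moves(travel=[[-0.0006,0.0001,0],[-0.0006,0.0001,0],[-0.0006,0.0001,0]], rotation=[[0,0,0.06],[0,0,0.06],[0,0,0.06]])

```text
time: 22.18
tool_pos: [0.5789, -0.0821, 0.055]
tcp_rot: [[0.982, 0.188, 0.0], [0.188, -0.982, 0.0], [0.0, -0.0, -1.0]]
contact_force: [0.6, 1.2, -0.6]
opening: 0.005
grip_force: 0.7
```

```bash
python3 m.py
```

```text
pin_head [0.532  0.1204 0.0858] 0.55
slot [0.5348 0.1207 0.0345] 0.76
turned_box [0.5504 0.0154 0.0338] 0.95
turned_box [ 0.4438 -0.3002  0.002 ] 0.7
22.3833 [ 0.57883118 -0.08225064  0.05507756] F tool [ 0.44 -0.33  1.08] yaw 10.857146453125052 radial,tang 0.10141898078721062 0.012432965875508057
slot ang 96.85132310733923
```

Emit:
apply_moves(travel=[[-0.0005,0,0],[-0.0005,0,0],[0,0,0]], rotation=[[0,0,0],[0,0,0],[0,0,0]])

```text
time: 22.68
tool_pos: [0.578, -0.0824, 0.0551]
tcp_rot: [[0.982, 0.188, 0.0], [0.188, -0.982, -0.0], [0.0, 0.0, -1.0]]
contact_force: [1.1, 0.2, -1.0]
opening: 0.008
grip_force: 0.6
```

Emit:
apply_moves(travel=[[-0.0005,0,0],[-0.0005,0,0],[0,0,0]], rotation=[[0,0,0],[0,0,0],[0,0,0]])

```text
time: 22.93
tool_pos: [0.5771, -0.0826, 0.0551]
tcp_rot: [[0.982, 0.188, 0.0], [0.188, -0.982, -0.0], [0.0, 0.0, -1.0]]
contact_force: [1.2, 0.2, -0.6]
opening: 0.005
grip_force: 0.8
```

```bash
python3 m.py
```

```text
pin_head [0.5304 0.1231 0.0868] 0.45
slot [0.5336 0.1217 0.0328] 0.67
turned_box [0.549  0.0155 0.0329] 0.64
turned_box [ 0.665  -0.2502  0.0023] 0.45
23.1333 [ 0.57705994 -0.08265025  0.05511313] F tool [ 1.6  -0.46  0.53] yaw 10.851345621618712 radial,tang 0.10147864876545877 0.010649793797293318
slot ang 97.42222521950612
```

Emit:
apply_moves(travel=[[-0.0005,0,0],[-0.0005,0,0],[0,0,0]], rotation=[[0,0,0],[0,0,0],[0,0,0]])

```text
time: 23.43
tool_pos: [0.576, -0.0828, 0.0551]
tcp_rot: [[0.982, 0.188, -0.0], [0.188, -0.982, -0.0], [-0.0, 0.0, -1.0]]
contact_force: [1.9, 1.5, -0.8]
opening: 0.006
grip_force: 0.8
```

Emit:
apply_moves(travel=[[-0.0005,0,0],[0,0,0]], rotation=[[0,0,0],[0,0,0]])

```text
time: 23.6
tool_pos: [0.5756, -0.0829, 0.0551]
tcp_rot: [[0.982, 0.188, 0.0], [0.188, -0.982, -0.0], [0.0, 0.0, -1.0]]
contact_force: [1.4, -0.3, -0.7]
opening: 0.003
grip_force: 1.0
```

Emit:
apply_moves(travel=[[-0.0005,0,0],[0,0,0]], rotation=[[0,0,0],[0,0,0]])

```text
time: 23.77
tool_pos: [0.5754, -0.0829, 0.0551]
tcp_rot: [[0.982, 0.188, 0.001], [0.188, -0.982, -0.0], [0.001, 0.0, -1.0]]
contact_force: [3.5, 0.5, -1.1]
opening: 0.009
grip_force: 1.6
```

Emit:
apply_moves(travel=[[-0.0005,0,0],[0,0,0]], rotation=[[0,0,0],[0,0,0]])

```text
time: 23.93
tool_pos: [0.5752, -0.0829, 0.0551]
tcp_rot: [[0.982, 0.188, 0.001], [0.188, -0.982, 0.0], [0.001, 0.0, -1.0]]
contact_force: [4.5, 0.2, -2.9]
opening: 0.001
grip_force: 2.3
```

Emit:
apply_moves(travel=[[-0.0004,0,0],[0,0,0]], rotation=[[0,0,0],[0,0,0]])

```text
time: 24.1
tool_pos: [0.5751, -0.083, 0.0552]
tcp_rot: [[0.982, 0.188, 0.002], [0.188, -0.982, 0.0], [0.002, 0.0, -1.0]]
contact_force: [5.5, 0.6, -2.4]
opening: 0.004
grip_force: 2.8
```

Emit:
apply_moves(travel=[[-0.0005,0,0],[-0.0003,0,0],[0,0,0],[0,0,0]], rotation=[[0,0,0],[0,0,0],[0,0,0],[0,0,0]])

```text
time: 24.43
tool_pos: [0.575, -0.083, 0.0552]
tcp_rot: [[0.982, 0.189, 0.003], [0.189, -0.982, 0.0], [0.003, 0.0, -1.0]]
contact_force: [6.9, 0.7, -4.4]
opening: 0.001
grip_force: 3.5
```

```bash
python3 m.py; python3 -c "
from h import *
for i in range(4):
    pic('top'); s=r.get_state();print((s['tcp_rot'].T@s['contact_force']).round(2),s['grip_force'],s['tau'].round(2))"
```

```text
pin_head [0.5297 0.1191 0.088 ] 0.7
slot [0.5377 0.122  0.032 ] 0.84
turned_box [0.5503 0.0158 0.0339] 0.77
turned_box [ 0.6443 -0.0079  0.0809] 0.22
24.6333 [ 0.57495413 -0.0829741   0.0552388 ] F tool [7.13 0.75 5.03] yaw 10.870707081861196 radial,tang 0.10141388306968743 0.008662356285283949
slot ang 95.23305093054235
[6.64 1.08 4.74] 3.4880640424671583 [  0.94 -51.74  -1.7  -14.7    0.06   2.19   0.  ]
[7.7  0.35 4.37] 3.488180052372627 [  0.94 -51.74  -1.7  -14.7    0.06   2.19   0.  ]
[6.79 0.89 4.36] 3.487778127018828 [  0.94 -51.74  -1.7  -14.7    0.06   2.19   0.  ]
[7.29 1.29 5.63] 3.487846116477158 [  0.94 -51.74  -1.7  -14.7    0.06   2.19   0.  ]
```

Emit:
apply_moves(travel=[[-0.0005,0,0.0005],[-0.0005,0,0.0005],[0,0,0],[0,0,0]], rotation=[[0,0,0],[0,0,0],[0,0,0],[0,0,0]])

```text
time: 25.22
tool_pos: [0.575, -0.083, 0.0551]
tcp_rot: [[0.982, 0.189, 0.005], [0.189, -0.982, 0.0], [0.005, 0.001, -1.0]]
contact_force: [8.0, 1.8, -0.1]
opening: 0.006
grip_force: 3.6
```

```bash
cat > f.py <<'E'
from h import *
a=[]
for i in range(4):
    p=pic('side'); s=r.get_state();a.append(s['tcp_rot'].T@s['contact_force'])
print(np.mean(a,0).round(2),s['grip_force'],s['tau'].round(2),s['time'],s['tool_pos'])
E
python3 f.py
```

```text
[7.15 0.47 0.52] 3.5889388265786693 [ 1.190e+00 -4.924e+01 -1.260e+00 -1.338e+01  1.500e-01  2.180e+00
  1.000e-02] 25.4167 [ 0.57497249 -0.08298886  0.05516056]
```

Emit:
apply_moves(travel=[[-0.0005,0,0],[-0.0005,0,0],[0,0,0],[0,0,0]], rotation=[[0,0,0],[0,0,0],[0,0,0],[0,0,0]])

```text
time: 25.75
tool_pos: [0.5748, -0.083, 0.0552]
tcp_rot: [[0.982, 0.189, 0.007], [0.189, -0.982, 0.0], [0.007, 0.001, -1.0]]
contact_force: [8.6, 1.5, -2.0]
opening: 0.005
grip_force: 4.5
```

```bash
python3 f.py
```

```text
[9.11 0.61 2.17] 4.5072716734830465 [ 1.460e+00 -4.974e+01 -1.070e+00 -1.265e+01  1.800e-01  2.770e+00
  1.000e-02] 25.95 [ 0.57476548 -0.08302804  0.05520846]
```

Emit:
apply_moves(travel=[[-0.0005,0,0.0003],[-0.0005,0,0.0003],[-0.0005,0,0.0003],[-0.0005,0,0],[0,0,0]], rotation=[[0,0,0],[0,0,0],[0,0,0],[0,0,0],[0,0,0]])

```text
time: 26.37
tool_pos: [0.5746, -0.0831, 0.0552]
tcp_rot: [[0.982, 0.189, 0.011], [0.189, -0.982, 0.001], [0.011, 0.001, -1.0]]
contact_force: [10.2, 2.4, 0.4]
opening: 0.003
grip_force: 5.7
```

```bash
python3 f.py
```

```text
[11.24  0.27  0.03] 5.658132372684577 [ 2.000e+00 -4.805e+01 -4.400e-01 -1.062e+01  2.900e-01  3.440e+00
  2.000e-02] 26.5667 [ 0.5746028  -0.08306546  0.05518528]
```

Emit:
apply_moves(travel=[[-0.0005,0,0.0002],[-0.0005,0,0.0002],[-0.0005,0,0],[0,0,0],[0,0,0]], rotation=[[0,0,0],[0,0,0],[0,0,0],[0,0,0],[0,0,0]])

```text
time: 26.98
tool_pos: [0.5745, -0.0831, 0.0552]
tcp_rot: [[0.982, 0.189, 0.013], [0.189, -0.982, 0.001], [0.013, 0.002, -1.0]]
contact_force: [13.3, 2.1, -0.5]
opening: 0.005
grip_force: 6.8
```

```bash
python3 f.py
```

```text
[13.73  0.1   0.78] 6.7749874002583965 [ 2.420e+00 -4.764e+01 -3.000e-02 -9.230e+00  3.600e-01  4.130e+00
  2.000e-02] 27.1833 [ 0.57444747 -0.08312295  0.05520629]
```

Emit:
apply_moves(travel=[[0,0,0],[0,0,0],[0,0,0],[0,0,0],[0,0,0],[0,0,0],[0,0,0],[0,0,0],[0,0,0],[0,0,0]], rotation=[[0,0,0],[0,0,0],[0,0,0],[0,0,0],[0,0,0],[0,0,0],[0,0,0],[0,0,0],[0,0,0],[0,0,0]])

```text
time: 28.02
tool_pos: [0.5745, -0.0831, 0.0552]
tcp_rot: [[0.982, 0.189, 0.013], [0.189, -0.982, 0.001], [0.013, 0.002, -1.0]]
contact_force: [13.3, 2.7, -0.1]
opening: 0.004
grip_force: 6.8
```

```bash
python3 f.py
```

```text
[13.16  0.26  0.78] 6.773624601955817 [ 2.410e+00 -4.764e+01 -3.000e-02 -9.240e+00  3.600e-01  4.130e+00
  2.000e-02] 28.2167 [ 0.57448318 -0.08313211  0.05524561]
```

Emit:
apply_moves(travel=[[0.001,0,0],[0.001,0,0],[0.0015,0,-0.001],[0.002,0,-0.001],[0.003,0,-0.001],[0.004,0,0],[0.004,0,0],[0.004,0,0],[0,0,-0.01],[0,0,-0.02],[0,0,-0.03],[0,0,-0.03],[0,0,-0.03],[0,0,-0.03],[0,0,-0.03],[0,0,0],[0,0,0]], rotation=[[0,0,0],[0,0,0],[0,0,0],[0,0,0],[0,0,0],[0,0,0],[0,0,0],[0,0,0],[0,0,0],[0,0,0],[0,0,0],[0,0,0],[0,0,0],[0,0,0],[0,0,0],[0,0,0],[0,0,0]])

```text
time: 29.63
tool_pos: [0.5889, -0.0805, 0.2384]
tcp_rot: [[0.982, 0.188, 0.004], [0.188, -0.982, -0.001], [0.004, 0.002, -1.0]]
contact_force: [-0.4, 0.4, -0.6]
opening: 0.004
grip_force: 0.0
```

```bash
python3 m.py
python3 - <<'E'
from h import *
p=pic("side");spots(p,["goblet","abrasive_roll","glue_bottle","turned_box_lid","peg1"])
cv2.imwrite('pics/end.png',cv2.resize(p['image'][120:310,110:340,::-1],None,fx=3,fy=3))
E
```

```text
pin_head [0.5345 0.1176 0.0205] 0.73
pin_head [0.5327 0.1232 0.0887] 0.65
slot [0.539 0.121 0.032] 0.95
turned_box [0.5492 0.0174 0.034 ] 0.6
29.8333 [ 0.58707969 -0.08035772  0.2343715 ] F tool [-0.59  0.39 -0.19] yaw 10.856269453413507 radial,tang 0.100915628956791 0.02025676531047345
slot ang 94.58466287573171
goblet [ 0.4939  0.3492 -0.0026] 0.89
abrasive_roll [ 0.6708 -0.2516  0.0007] 0.68
glue_bottle [0.6123 0.358  0.004 ] 0.92
turned_box_lid [0.405  0.2955 0.0024] 0.86
turned_box_lid [0.5504 0.0145 0.033 ] 0.25
peg1 [ 0.4582 -0.0285  0.0803] 0.91
peg1 [ 0.5574 -0.0866  0.0793] 0.89
```

View pics/end.png

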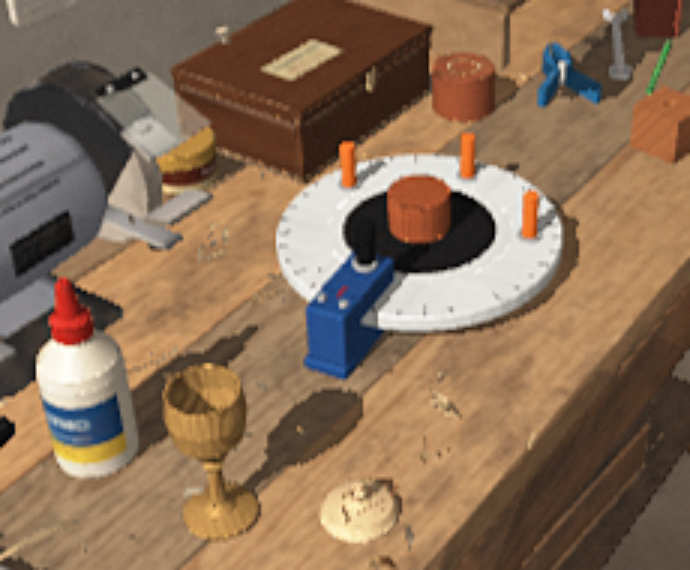

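The picture shows the pin home: its collar sits on the bush at about (365,265). The box is standing at the middle of the table, the bystanders are where they were, and the arm is clear.

```bash
python3 -c "
from h import *
print(job.close_job())"
```

```text
the job is handed in; nothing more can be done
None
```

The job is handed in: the pin is home in the slot with its collar on the bush, the lock held about 13.5 N on the peg for over a second (no reading above 15 N), and the box and bystanders are where they were.

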